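# Refill the tilt-out fruit bin

## Robot

A 6-joint arm with a two-finger parallel gripper is mounted at the origin on a cart in front of the work surface, level with it; the furniture and walls round the work are solid. World frame = base frame: x ahead of the robot, y to its left, z up, the work surface at z = 0. Lengths are in m, angles in rad, forces in N, time in s.
With the tool pointing down it reaches from about 0.25 to 0.775 m from the base axis. Payload 4 kg.
Tool frame: the origin (TCP) lies on the centre line of the jaws, within the pads' length; the fingertips stand 8 mm ahead of it and the grasp point (between the pads) lies 11 mm behind it (manip.tips_ahead is the distance from the TCP to the fingertips, in m); z points along the fingers, y is the line along which they close (so a half turn about z gives the same grasp; the last joint's range is limited). The gripper opens to 94 mm and grips with 3 to 60 N. Pads are 16 mm wide; open, the fingers measure 119 mm over their backs; the gripper's body (75 mm by 177 mm) begins 78 mm behind the grasp point.
Start: joints at [-1.258, 0.087, 1.371, -0, 1.684, -0.103], TCP at [0.222, -0.503, 0.214] pointing down, gripper open.
Joint ranges: [-3.1, 3.1], [-0.76, 2.03], [0.27, 2.55], [-1.08, 4.22], [0.17, 2.65], [-2.57, 2.57]. Speed limits (rad/s): [2.79, 2.79, 3.14, 3.14, 3.14, 3.14].

## Interface

Orientations are given as a 3x3 rotation matrix whose columns are the frame's x, y, z axes.
In Python, from bench import manip gives the robot as it stands. The module is installed in compiled form; this text tells all that it offers.
- The arm moves only by the tool drive_tool, never from a script. Its argument "rows" is a list of rows, each a list of 7 numbers: the shift along the world's x, y, z normalised to -1 to 1, where 1 is 60 mm, then the turn, a rotation vector about the world's x, y, z normalised to -1 to 1, where 1 is 0.1 rad, then the finger opening in mm, from 0 to 94. In form: [[x, y, z, wx, wy, wz, grip], ...]. A call has exactly 5 rows; each row shifts and turns the commanded pose from where the row before left it; what a row does not reach is not made up. A row lasts 1/8 s, in which the tool goes at most 62.5 mm and 10.7 degrees, less where a joint would pass 70% of its speed; a pose out of reach is approached as far as the arm can. A call with a number of a shift or a turn outside -1 to 1 is refused whole. A call with a gripper value outside its range is refused whole. The fingers move at their own pace and stop on an object; "squeeze" is the grip in N (left out, the last holds). Time passes only in rows, so rows that do not move let the fingers close, or fill a call up. It gives the time, the measured TCP pose, the force, the opening and the grip force at its end, in the units of the state.
- manip.state(): the state, without advancing time (a new reading comes with each control period).
- manip.camera(name): name is "scene" or "top"; returns a dict with "color" (480x640x3 uint8, red, green, blue), "mtx" (3x3 intrinsics, pixels), "rvec" (rotation vector, rad) and "tvec" (3), from world to camera coordinates, as OpenCV has them. Camera axes: x right, y down, z forward; pixel columns grow to the right and rows downward; lengths in m; the calibration is good to about 2 mm. A picture is of the moment at which its call begins. There is no depth.
- manip.finish_job(): hands the job in; it is judged then, once.
The state is a dict: "clock": time; "joint_positions": joint angles; "joint_vel": joint speeds; "joint_efforts": joint torques, N m; "tool_pos": TCP position; "tool_rot": TCP orientation; "contact_force": force on the tool from outside, world axes, zero at the start; "torque": the same for the moment, N m; "opening": opening from 0.0 (shut) to 1.0 (fully open); "finger_force": force on a finger pad.
Only numpy, scipy, OpenCV 4.12 (cv2) and the standard library are available. Lean on these libraries where they do the work, as an engineer would, in place of code of your own. Each camera call takes 0.05 s, during which the arm holds its last target. There are 200 camera calls.

## Task

Put the mandarins away: gently pull the front of the tilt-out bin open until you feel its stop, then tip all three mandarins into the opening straight from the tray they lie in, without picking up or spilling any. Afterwards stand the empty tray upright on the worktop and gently push the bin front fully shut, leaving the other things where they are.

Things in the scene. Friction and masses are not known exactly. Their poses are not given: they have to be found in the camera images.
- bin: White tilt-out bin, wooden top and front, fixed to the worktop: body 230 wide (y), 160 deep (x), 170 high (z), walls 10. Origin: on the worktop under the middle of the open front plane; x points into the bin (away from the robot, some yaw), y left, z up. The front panel (12 thick, x = -12 to 0 when shut) is hinged along the bottom of that plane and tilts out to -x, its bucket with it.
- bin_front (a joint): Tilt of the bin front (rad): 0 = shut (panel upright), grows as its top swings out towards the robot; it starts at 0 to 0.08. A solid stop lies somewhere between 40 and 55 degrees, to be felt. The hinge is stiff (0.5 N m friction, weight adds up to 0.4 N m), so the front stays where it is left; 4 to 8 N at the tab moves it along its arc (pushed straight level at the edge it binds).
- bin_hinge (a point): On the hinge line, mid-width, 12 above the worktop; axes turn with the front: z up the panel's back face, y along the hinge, x into the bucket. Bucket behind the panel, open-topped: floor 110 deep, back wall 75 high, side cheeks 134 high by the panel, 196 wide inside. At the stop, panel and floor form a V; the opening from tab to the bin body's top front edge is about 120 by 196.
- bin_pull (a point): On the back face (bin side) of the pull tab, 170 from the hinge line up the panel, axes as bin_hinge. The tab is 120 wide, 12 thick, centred; its top lies 192 from the hinge (204 above the worktop when shut, 34 above the bin body), a rolled bead of radius 7 jutting 3 towards the bin. Fingertips fit behind it, above the bin body, to hook it.
- tray: Open aluminium pouring tray, 200 long (x), 74 wide (y), 0.2 to 0.4 kg, on 10 mm feet; origin under its centre at the feet, z up. Inside floor 14 above the underside; side walls to 50, back wall (-x end) to 58; the pouring end (+x) has only a lip 5 above the floor and starts towards the robot's left (+y), within 20 degrees. Fruit rolls over the lip at 25 to 45 degrees of tilt; 60 empties it.
- tray_handle (a point): Centre of the tray's wooden handle bar, 109 above the tray's underside: the bar runs along the tray's y, 66 long between two posts, 14 thick (along the tray's x), 26 high (96 to 122 above the underside). Grip it from above across its thickness; mandarins beneath reach up to 72.
- tray_lip (a point): Top edge of the tray's pouring lip, mid-width: 100 along x from the tray's centre, 19 above its underside.
- fruit_0 (a point): Centre of mandarin 0: orange fruit 58 across and 53 high, 0.08 kg; the three are alike and start in a row in the tray.
- fruit_1 (a point): Centre of mandarin 1: orange fruit 58 across and 53 high, 0.08 kg; the three are alike and start in a row in the tray.
- fruit_2 (a point): Centre of mandarin 2: orange fruit 58 across and 53 high, 0.08 kg; the three are alike and start in a row in the tray.
- mug_1: Small green and white mug with handle, 64x89x48, loose bystander at the back right.
- garlic_1: Garlic bulb, 54 across, 53 high, loose bystander behind the tray, right of the bin.
- mandarin_0: The same mandarin 0; origin at its underside as it stands.
- mandarin_1: The same mandarin 1; origin at its underside as it stands.
- mandarin_2: The same mandarin 2; origin at its underside as it stands.
Not all that is in view belongs to the job. What is shaped like the mandarin_0 but blue or purple is not meant.

How it is judged:
By the outcome, as a careful person would: the job done as asked, in the order asked, and still so for the second after the job is handed in, with the robot touching nothing.
It also fails if it takes over 72 s, if anything falls off the work surface, if the arm or the gripper's body presses on something with over 40 N, if the wrist force passes 120 N, or if a joint passes its speed limit or range.

## Working session

There is one attempt and no reset: what is moved stays moved. The work goes in short steps, Python scripts to look and compute and a tool call to move; the robot and the scene stay as the last step left them, time stands still between calls to the robot, and variables do not carry over. Pictures are saved under pics/ and viewed, at most 10 in all, crops included, and the job is handed in when it is done.

Besides the shell and the picture viewer there is one more tool, called by a JSON object that holds its "op" and its "data", one argument or row to a line. drive_tool: Moves the arm, as the interface text tells. Its arguments: {"type":"object","properties":{"rows":{"type":"array","items":{"type":"array","items":{"type":"number"}}},"squeeze":{"type":"number"}},"required":["rows"]}

```bash
mkdir -p pics; cat > h.py <<'E'
import numpy as np, cv2
from bench import manip
def cam(n): 
    c=manip.camera(n); c['R']=cv2.Rodrigues(np.array(c['rvec'],float))[0]; c['t']=np.array(c['tvec'],float).ravel(); c['mtx']=np.array(c['mtx'],float); return c
def ray(c,u,v):
    d=c['R'].T@np.linalg.inv(c['mtx'])@np.array([u,v,1.]); return -c['R'].T@c['t'],d
def onz(c,u,v,z):
    o,d=ray(c,u,v); return o+d*(z-o[2])/d[2]
def tri(c1,p1,c2,p2):
    o1,d1=ray(c1,*p1);o2,d2=ray(c2,*p2)
    s=np.linalg.lstsq(np.c_[d1,-d2],o2-o1,rcond=None)[0]
    a=o1+s[0]*d1;b=o2+s[1]*d2; return (a+b)/2,np.linalg.norm(a-b)
def proj(c,P): return cv2.projectPoints(np.array(P,float).reshape(-1,3),np.array(c['rvec'],float),c['t'],c['mtx'],None)[0].reshape(-1,2)
def save(c,n): cv2.imwrite('pics/'+n,c['color'][:,:,::-1])
E
python3 - <<'E'
from h import *
np.set_printoptions(precision=3,suppress=True)
for n in('scene','top'):
    c=cam(n); save(c,n+'0.png'); print(n,-c['R'].T@c['t'],c['R'][2])
print(manip.tips_ahead, manip.state())
E
```

```text
scene [ 0.01  -0.751  0.883] [ 0.451  0.558 -0.697]
top [ 0.302 -0.12   1.097] [ 0.197 -0.025 -0.98 ]
0.008 {'clock': 0.1, 'joint_positions': array([-1.258,  0.088,  1.372,  0.   ,  1.684, -0.103]), 'joint_vel': array([ 0.001, -0.003, -0.004, -0.   , -0.   ,  0.002]), 'joint_efforts': array([  0.002, -34.125, -30.33 ,   0.072,   0.03 ,  -0.   ]), 'tool_pos': array([ 0.222, -0.503,  0.212]), 'tool_rot': array([[ 0.915,  0.404, -0.001],
       [ 0.404, -0.915,  0.002],
       [ 0.   , -0.002, -1.   ]]), 'contact_force': array([ 0.288, -0.355,  0.182]), 'torque': array([-0.005,  0.036,  0.001]), 'finger_force': 0.0, 'opening': 1.0036752760854695}
```

View pics/scene0.png

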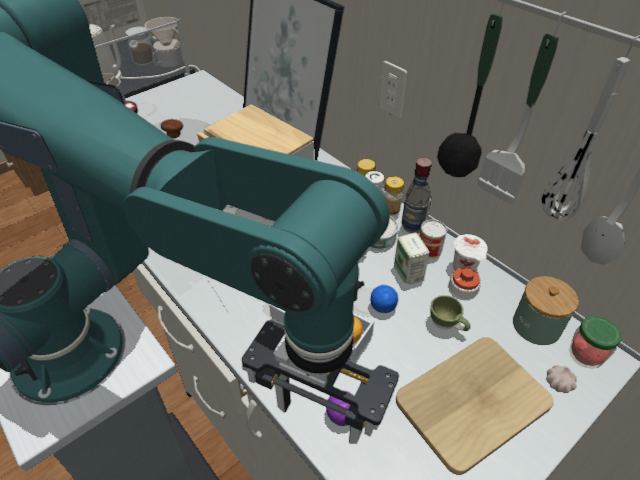

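View pics/top0.png

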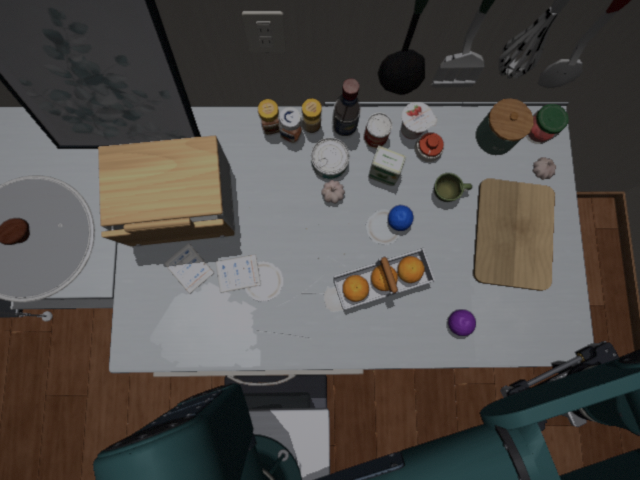

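Top view: the bin is at about (168,190), its front edge runs from (108,230) to (232,218). The tray is at (383,282), with its lip end on the left at about (338,295). What could pass for mandarins: orange at (355,288), (384,276), (411,268), blue at (400,217), purple at (461,322). I choose the three orange ones in the tray. Next is a close crop.

```bash
python3 - <<'E'
import cv2
a=cv2.imread('pics/top0.png')
b=cv2.resize(a[125:255,90:250],None,fx=4,fy=4,interpolation=cv2.INTER_CUBIC)[:,:640]
c=cv2.resize(a[240:325,320:480],None,fx=4,fy=4,interpolation=cv2.INTER_CUBIC)
cv2.imwrite('pics/c1.png',b); cv2.imwrite('pics/c2.png',c)
E
```

```text
(no output)
```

View pics/c1.png

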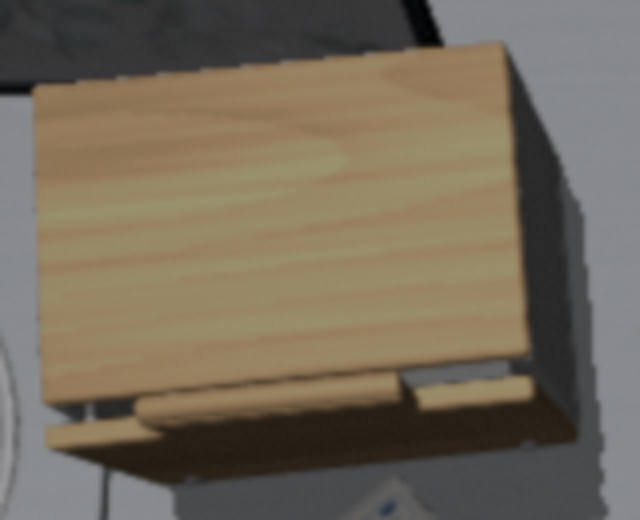

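View pics/c2.png

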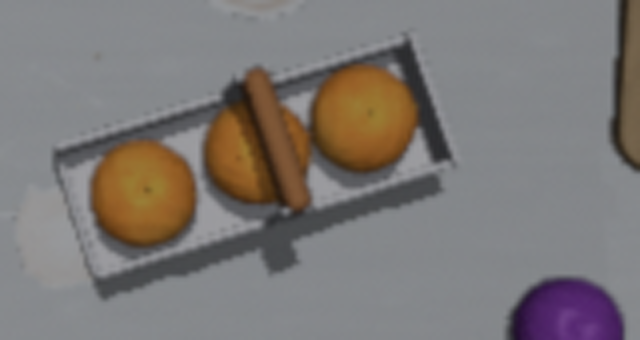

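The crops confirm the three orange mandarins, with the bar crossing the middle one and its ends at about (384,259) and (394,291). The bin's front top corners are at (101,225) and (222,214). The tab spans (124,226) to (190,220), and the front is slightly open.

```bash
python3 - <<'E'
from h import *
np.set_printoptions(precision=4,suppress=True)
c=cam('top')
f=lambda x,y,ox,oy,z: onz(c,ox+x/4-.4,oy+y/4-.4,z)
B=[f(x,y,90,125,.17) for x,y in((45,402),(527,355),(505,43),(35,85))]
print('bin',B, np.linalg.norm(B[0]-B[1]),np.linalg.norm(B[1]-B[2]))
v=(B[0]-B[1]); print('yaw',np.arctan2(-v[0],v[1]), 'front mid',(B[0]+B[1])/2)
T=[f(x,y,90,125,.204) for x,y in((135,402),(399,376),(140,426),(400,398))]; print('tab',T)
H=[f(x,y,320,240,.122) for x,y in((257,72),(297,207))]; d=H[0]-H[1];print('bar',H,(H[0]+H[1])/2,np.linalg.norm(d),'tray x yaw',np.arctan2(d[1],d[0])+np.pi/2)
R=[f(x,y,320,240,z) for x,y,z in((55,152,.05),(408,36,.055),(452,163,.055),(98,280,.05))];print('tray',R,np.mean(R,0))
print('fruit',[f(x,y,320,240,.05) for x,y in((144,193),(257,150),(364,118))])
print('garlic',onz(c,333,192,.03),'blue',onz(c,400,217,.03),'purple',onz(c,461,322,.03),'mug',onz(c,450,187,.03))
E
```

```text
bin [array([0.5101, 0.2695, 0.17  ]), array([0.5314, 0.0446, 0.17  ]), array([0.6889, 0.0596, 0.17  ]), array([0.6678, 0.286 , 0.17  ])] 0.22592419054632973 0.1581997295141624
yaw 0.0943190452883586 front mid [0.5207 0.1571 0.17  ]
tab [array([0.5022, 0.2149, 0.204 ]), array([0.5135, 0.0964, 0.204 ]), array([0.4911, 0.2119, 0.204 ]), array([0.5032, 0.0955, 0.204 ])]
bar [array([ 0.4511, -0.2693,  0.122 ]), array([ 0.3843, -0.2864,  0.122 ])] [ 0.4177 -0.2779  0.122 ] 0.06892293213545576 tray x yaw 1.8217362911179693
tray [array([ 0.4205, -0.1722,  0.05  ]), array([ 0.48  , -0.3608,  0.055 ]), array([ 0.4122, -0.3805,  0.055 ]), array([ 0.3537, -0.1934,  0.05  ])] [ 0.4166 -0.2767  0.0525]
fruit [array([ 0.3985, -0.2186,  0.05  ]), array([ 0.4206, -0.2788,  0.05  ]), array([ 0.437 , -0.3362,  0.05  ])]
garlic [ 0.6131 -0.1757  0.03  ] blue [ 0.5552 -0.3225  0.03  ] purple [ 0.3259 -0.4422  0.03  ] mug [ 0.6233 -0.4377  0.03  ]
```

{"op": "drive_tool", "data": {
  "rows": [
    [0.34, 0.73, 0.3, 0, 0, -0.214, 0],
    [0.34, 0.73, 0.3, 0, 0, -0.214, 0],
    [0.34, 0.73, 0.3, 0, 0, -0.214, 0],
    [0.34, 0.73, 0.3, 0, 0, -0.214, 0],
    [0.34, 0.73, 0.3, 0, 0, -0.214, 0]
  ],
  "squeeze": 10
}}

```text
clock: 0.78
tool_pos: [0.3244, -0.2826, 0.3038]
tool_rot: [[0.953, 0.303, -0.0], [0.303, -0.953, 0.0], [0.0, -0.0, -1.0]]
contact_force: [1.0, -0.1, -0.1]
opening: 0.504
finger_force: 0.0
```

{"op": "drive_tool", "data": {
  "rows": [
    [0.34, 0.73, 0, 0, 0, -0.214, 0],
    [0.34, 0.73, 0, 0, 0, -0.214, 0],
    [0.34, 0.73, 0, 0, 0, -0.214, 0],
    [0.34, 0.73, 0, 0, 0, -0.214, 0],
    [0.34, 0.73, 0, 0, 0, -0.214, 0]
  ]
}}

```text
clock: 1.4
tool_pos: [0.4265, -0.0636, 0.3033]
tool_rot: [[0.98, 0.2, -0.0], [0.2, -0.98, -0.0], [-0.0, 0.0, -1.0]]
contact_force: [1.3, 0.3, 0.2]
opening: 0.006
finger_force: 0.0
```

{"op": "drive_tool", "data": {
  "rows": [
    [0.34, 0.73, 0, 0, 0, -0.214, 0],
    [0.34, 0.73, 0, 0, 0, -0.214, 0],
    [0.34, 0.73, 0, 0, 0, -0.214, 0],
    [0.34, 0.73, 0, 0, 0, -0.214, 0],
    [0.34, 0.73, 0, 0, 0, -0.214, 0]
  ]
}}

```text
clock: 2.02
tool_pos: [0.5285, 0.1554, 0.3031]
tool_rot: [[0.996, 0.094, -0.0], [0.094, -0.996, -0.0], [-0.0, 0.0, -1.0]]
contact_force: [-0.3, -0.1, 0.4]
opening: 0.005
finger_force: 0.0
```

{"op": "drive_tool", "data": {
  "rows": [
    [0, 0, -0.5, 0, 0, 0, 0],
    [0, 0, -0.5, 0, 0, 0, 0],
    [0, 0, -0.4, 0, 0, 0, 0],
    [0, 0, -0.3, 0, 0, 0, 0],
    [0, 0, -0.22, 0, 0, 0, 0]
  ]
}}

```text
clock: 2.65
tool_pos: [0.528, 0.1538, 0.1873]
tool_rot: [[0.996, 0.095, -0.001], [0.095, -0.996, -0.0], [-0.001, 0.0, -1.0]]
contact_force: [-1.1, 0.2, 1.0]
opening: 0.003
finger_force: 0.0
```

```bash
python3 - <<'E'
from h import *
s=manip.state(); print(s['joint_positions'].round(4),s['tool_pos'],s['contact_force'])
a,b=cam('scene'),cam('top')
cv2.imwrite('pics/d.png',np.hstack([cv2.resize(a['color'][90:250,170:330],(400,400)),cv2.resize(b['color'][125:265,90:230],(400,400))])[:,:,::-1])
E
```

```text
[ 1.8040e-01  9.4100e-02  1.4150e+00 -1.0000e-04  1.6332e+00  1.6564e+00] [0.52798845 0.15378661 0.18728389] [-1.0993574   0.17766673  0.96715281]
```

View pics/d.png

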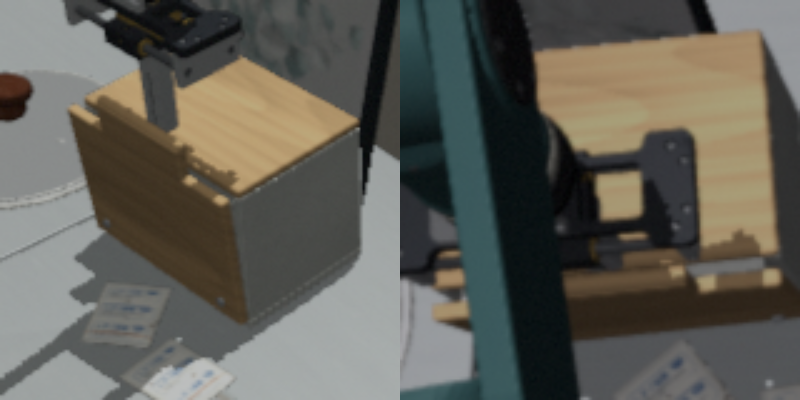

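The fingers are hooked behind the tab. I'll pull gently along the arc.

{"op": "drive_tool", "data": {
  "rows": [
    [-0.18, -0.017, 0, 0, 0, 0, 0],
    [-0.217, -0.02, -0.012, 0.071, -0.747, 0, 0],
    [-0.216, -0.02, -0.03, 0.071, -0.747, 0, 0],
    [-0.212, -0.02, -0.045, 0.071, -0.747, 0, 0],
    [-0.209, -0.02, -0.063, 0.071, -0.747, 0, 0]
  ]
}}

```text
clock: 3.38
tool_pos: [0.4673, 0.1479, 0.1817]
tool_rot: [[0.948, 0.094, 0.303], [0.09, -0.996, 0.029], [0.304, 0.0, -0.953]]
contact_force: [3.8, -0.2, -1.7]
opening: 0.006
finger_force: 1.8
```

```bash
python3 - <<'E'
from h import *
s=manip.state(); print(s['joint_positions'].round(4),s['tool_pos'],s['contact_force'],s['torque'])
E
```

```text
[ 0.217  -0.2688  1.7932 -0.0385  1.3104  1.6974] [0.46728697 0.14791758 0.18167501] [ 3.81965122 -0.19723503 -1.66122746] [-0.02013104 -0.58369051  0.02205571]
```

{"op": "drive_tool", "data": {
  "rows": [
    [-0.204, -0.019, -0.077, 0.071, -0.747, 0, 0],
    [-0.199, -0.019, -0.093, 0.071, -0.747, 0, 0],
    [-0.189, -0.018, -0.105, 0.071, -0.747, 0, 0],
    [-0.181, -0.017, -0.123, 0.071, -0.747, 0, 0],
    [0, 0, 0, 0, 0, 0, 0]
  ]
}}

```text
clock: 4.0
tool_pos: [0.4181, 0.1436, 0.1554]
tool_rot: [[0.821, 0.095, 0.563], [0.079, -0.995, 0.054], [0.565, -0.0, -0.825]]
contact_force: [0.2, -0.6, 1.3]
opening: 0.009
finger_force: 0.0
```

{"op": "drive_tool", "data": {
  "rows": [
    [-0.07, -0.0066, -0.052, 0.028, -0.299, 0, 0],
    [-0.068, -0.0064, -0.054, 0.028, -0.299, 0, 0],
    [-0.067, -0.0063, -0.056, 0.028, -0.299, 0, 0],
    [-0.065, -0.006, -0.058, 0.028, -0.299, 0, 0],
    [-0.063, -0.006, -0.06, 0.028, -0.299, 0, 0]
  ]
}}

```text
clock: 4.62
tool_pos: [0.3995, 0.1418, 0.1384]
tool_rot: [[0.727, 0.095, 0.68], [0.069, -0.996, 0.065], [0.683, 0.0, -0.73]]
contact_force: [0.2, -0.9, 2.2]
opening: 0.003
finger_force: 1.0
```

{"op": "drive_tool", "data": {
  "rows": [
    [-0.031, -0.003, -0.031, 0.014, -0.149, 0, 0],
    [-0.031, -0.003, -0.031, 0.014, -0.149, 0, 0],
    [-0.03, -0.003, -0.032, 0.014, -0.149, 0, 0],
    [-0.03, -0.003, -0.032, 0.014, -0.149, 0, 0],
    [-0.029, -0.003, -0.033, 0.014, -0.149, 0, 0]
  ]
}}

```text
clock: 5.25
tool_pos: [0.4025, 0.1487, 0.132]
tool_rot: [[0.67, 0.091, 0.736], [0.065, -0.996, 0.065], [0.739, 0.004, -0.674]]
contact_force: [0.2, -3.3, 12.1]
opening: 0.006
finger_force: 5.0
```

I feel the stop at 12 N, at roughly 47 degrees. Backing off, then lifting clear.

{"op": "drive_tool", "data": {
  "rows": [
    [0.1, 0, 0.2, 0, 0, 0, 0],
    [0.1, 0, 0.4, 0, 0.4, 0, 0],
    [0, 0, 0.7, 0, 0.8, 0, 0],
    [-0.1, -0.4, 0.8, -0.09, 0.95, 0, 0],
    [-0.1, -0.8, 0.6, -0.09, 0.95, 0, 30]
  ]
}}

```text
clock: 5.88
tool_pos: [0.3986, 0.0769, 0.29]
tool_rot: [[0.871, 0.095, 0.483], [0.08, -0.995, 0.052], [0.485, -0.007, -0.874]]
contact_force: [1.6, -0.6, 0.1]
opening: 0.078
finger_force: 0.0
```

{"op": "drive_tool", "data": {
  "rows": [
    [0, -0.9, 0, -0.09, 0.95, 0, 94],
    [0, -0.9, 0, -0.09, 0.95, 0, 94],
    [0, -0.9, 0, -0.09, 0.95, 0, 94],
    [0, -0.9, 0, -0.09, 0.95, 0, 94],
    [0, -0.9, 0, -0.05, 0.6, 0.7, 94]
  ]
}}

```text
clock: 6.5
tool_pos: [0.3991, -0.1954, 0.2876]
tool_rot: [[0.985, 0.158, 0.062], [0.157, -0.987, 0.019], [0.065, -0.009, -0.998]]
contact_force: [-0.2, 0.5, -0.5]
opening: 0.61
finger_force: 0.0
```

```bash
python3 - <<'E'
from h import *
np.set_printoptions(precision=4,suppress=True)
s=manip.state(); print(s['joint_positions'].round(4),s['tool_pos'],s['tool_rot'])
b=cam('top'); save(b,'top1.png')
E
```

```text
[-0.6237 -0.188   1.4897  0.0536  1.8003  0.8015] [ 0.3991 -0.1954  0.2876] [[ 0.9854  0.1584  0.0623]
 [ 0.1575 -0.9873  0.0195]
 [ 0.0646 -0.0094 -0.9979]]
```

View pics/top1.png

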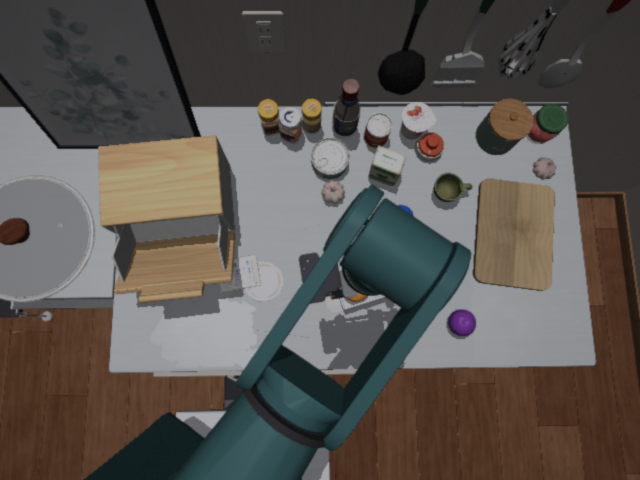

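The front is open, with the tab edge near (138–203, 290) and the bucket visible. Next I work out the grasp and check that the pour pose is within joint range.

```bash
cat > k.py <<'E'
import numpy as np
from scipy.optimize import least_squares
from scipy.spatial.transform import Rotation as Ro
def fk(q,p):
    y=lambda a:Ro.from_euler('y',a); z=lambda a:Ro.from_euler('z',a)
    a1,d1,yo,L2,a3,L3,Lt,r6=p
    A=z(q[0])*y(q[1]);B=A*y(q[2]);C=B*z(q[3])*y(q[4])
    P=z(q[0]).apply([a1,yo,d1])+A.apply([0,0,L2])+B.apply([a3,0,L3])+C.apply([0,0,Lt])
    return P,(C*z(q[5])*z(r6)).as_matrix()
D=[([-1.258,.088,1.372,0,1.684,-.103],[.222,-.503,.212],[[.915,.404,-.001],[.404,-.915,.002],[0,-.002,-1]]),
([.1804,.0941,1.415,-.0001,1.6332,1.6564],[.528,.1538,.1873],[[.996,.095,-.001],[.095,-.996,0],[-.001,0,-1]]),
([.217,-.2688,1.7932,-.0385,1.3104,1.6974],[.4673,.1479,.1817],[[.948,.094,.303],[.09,-.996,.029],[.304,0,-.953]]),
([-.6237,-.188,1.4897,.0536,1.8003,.8015],[.3991,-.1954,.2876],[[.9854,.1584,.0623],[.1575,-.9873,.0195],[.0646,-.0094,-.9979]])]
def res(p):
    r=[]
    for q,P,R in D:
        a,b=fk(q,p); r+=list((a-P)*1)+list((b-np.array(R)).ravel()*.3)
    return r
best=min((least_squares(res,[0,.3,.05*s,.35,0,.35,.2,t]) for t in(0,1.57,3.14,-1.57) for s in(1,-1)),key=lambda o:o.cost)
p=best.x
lo=np.array([-3.1,-.76,.27,-1.08,.17,-2.57]);hi=np.array([3.1,2.03,2.55,4.22,2.65,2.57])
def ik(P,R,q0):
    f=lambda q:np.r_[fk(q,p)[0]-P,.2*(fk(q,p)[1]-R).ravel()]
    o=least_squares(f,q0,bounds=(lo,hi)); return o.x,np.abs(o.fun).max()
E
python3 - <<'E'
from h import *; from k import *
np.set_printoptions(precision=3,suppress=True)
print(best.cost,np.abs(best.fun).max(),p)
s=manip.state()
a=.295
Rt=np.array([[np.cos(a),np.sin(a),0],[np.sin(a),-np.cos(a),0],[0,0,-1]])
print('turn',Ro.from_matrix(Rt@s['tool_rot'].T).as_rotvec(),'shift',np.array([.417,-.277,.098])-s['tool_pos'])
# pour
yw=.0943
for yw,lp in((.0943,(-.068,-.05)),(.0943,(-.068,-.02)),(-.15,(-.068,-.05)),(.3,(-.068,-.05))):
    xb=np.array([np.cos(yw),np.sin(yw),0]); R0=np.array([[xb[0],xb[1],0],[xb[1],-xb[0],0],[0,0,-1.]])
    b0=np.array([.521,.157,0]);bx=np.array([.9955,.0943,0]);by=np.array([-.0943,.9955,0])
    lip=b0+lp[0]*bx+lp[1]*by+[0,0,.19]; q=np.array([-.1,-.1,1.5,0,1.7,1.4])
    for t in(0,.2,.4,.6,.8,.9,1.0,1.1):
        R=Ro.from_rotvec(-t*xb).as_matrix()@R0
        # lip in tool frame rel TCP: tray x=-tooly ; z=-toolz ; grasp 11 behind
        P=lip-R@np.array([0,-.1,.09-.011])
        q,e=ik(P,R,q); print(yw,t,q,'%.4f'%e,P)
E
```

```text
2.04956422552175e-07 0.00030475331556947816 [-0.     0.155  0.057  0.452  0.103  0.5    0.345  1.571]
turn [-0.02   0.057  0.14 ] shift [ 0.017 -0.076 -0.187]
0.0943 0 [-0.119 -0.102  1.45   0.     1.794  1.358] 0.0000 [0.467 0.001 0.269]
0.0943 0.2 [ 0.066 -0.101  1.426 -0.206  1.806  1.494] 0.0000 [0.466 0.019 0.287]
0.0943 0.4 [ 0.25  -0.066  1.406 -0.411  1.844  1.623] 0.0000 [0.464 0.04  0.302]
0.0943 0.6 [ 0.415 -0.002  1.388 -0.603  1.903  1.733] 0.0000 [0.462 0.063 0.312]
0.0943 0.8 [ 0.551  0.086  1.375 -0.775  1.973  1.82 ] 0.0000 [0.459 0.088 0.317]
0.0943 0.9 [ 0.608  0.136  1.37  -0.853  2.009  1.855] 0.0000 [0.458 0.101 0.317]
0.0943 1.0 [ 0.657  0.189  1.366 -0.928  2.046  1.885] 0.0000 [0.457 0.113 0.317]
0.0943 1.1 [ 0.698  0.244  1.364 -0.999  2.082  1.91 ] 0.0000 [0.456 0.126 0.315]
0.0943 0 [-0.055 -0.106  1.453  0.     1.794  1.422] 0.0000 [0.465 0.031 0.269]
0.0943 0.2 [ 0.131 -0.093  1.419 -0.206  1.818  1.557] 0.0000 [0.463 0.049 0.287]
0.0943 0.4 [ 0.311 -0.046  1.387 -0.409  1.867  1.68 ] 0.0000 [0.461 0.07  0.302]
0.0943 0.6 [ 0.47   0.028  1.358 -0.597  1.
[... 942 characters left out ...]
[ 0.617  0.371  1.203 -0.954  2.237  1.986] 0.0000 [0.462 0.126 0.315]
0.3 0 [-0.105 -0.057  1.408  0.     1.791  1.165] 0.0000 [0.488 0.005 0.269]
0.3 0.2 [ 0.067 -0.095  1.421 -0.198  1.765  1.295] 0.0000 [0.482 0.022 0.287]
0.3 0.4 [ 0.252 -0.099  1.436 -0.408  1.767  1.434] 0.0000 [0.476 0.042 0.302]
0.3 0.6 [ 0.43  -0.069  1.454 -0.612  1.797  1.571] 0.0000 [0.469 0.065 0.312]
0.3 0.8 [ 0.585 -0.009  1.473 -0.798  1.849  1.694] 0.0000 [0.462 0.088 0.317]
0.3 0.9 [ 0.651  0.03   1.483 -0.882  1.88   1.748] 0.0000 [0.458 0.101 0.317]
0.3 1.0 [ 0.709  0.075  1.493 -0.961  1.913  1.798] 0.0000 [0.454 0.113 0.317]
0.3 1.1 [ 0.758  0.125  1.503 -1.034  1.948  1.844] 0.0000 [0.451 0.125 0.315]
```

{"op": "drive_tool", "data": {
  "rows": [
    [0.057, -0.255, -0.3, -0.04, 0.114, 0.28, 94],
    [0.057, -0.255, -0.3, -0.04, 0.114, 0.28, 94],
    [0.057, -0.255, -0.3, -0.04, 0.114, 0.28, 94],
    [0.057, -0.255, -0.3, -0.04, 0.114, 0.28, 94],
    [0.057, -0.255, -0.3, -0.04, 0.114, 0.28, 94]
  ]
}}

```text
clock: 7.18
tool_pos: [0.4161, -0.2701, 0.1968]
tool_rot: [[0.956, 0.293, 0.006], [0.293, -0.956, 0.004], [0.007, -0.003, -1.0]]
contact_force: [0.0, -0.4, -0.9]
opening: 0.998
finger_force: 0.0
```

{"op": "drive_tool", "data": {
  "rows": [
    [0, 0, -0.4, 0, 0, 0, 94],
    [0, 0, -0.4, 0, 0, 0, 94],
    [0, 0, -0.4, 0, 0, 0, 94],
    [0, 0, -0.3, 0, 0, 0, 94],
    [0, 0, -0.12, 0, 0, 0, 94]
  ]
}}

```text
clock: 7.8
tool_pos: [0.4158, -0.2697, 0.0997]
tool_rot: [[0.956, 0.293, 0.006], [0.293, -0.956, 0.004], [0.007, -0.002, -1.0]]
contact_force: [-0.8, 0.1, 0.2]
opening: 0.998
finger_force: 0.0
```

{"op": "drive_tool", "data": {
  "rows": [
    [0, 0, 0, 0, 0, 0, 40],
    [0, 0, 0, 0, 0, 0, 20],
    [0, 0, 0, 0, 0, 0, 10],
    [0, 0, 0, 0, 0, 0, 4],
    [0, 0, 0, 0, 0, 0, 0]
  ],
  "squeeze": 15
}}

```text
clock: 8.43
tool_pos: [0.4168, -0.2707, 0.1017]
tool_rot: [[0.956, 0.293, 0.009], [0.293, -0.956, 0.001], [0.009, 0.001, -1.0]]
contact_force: [0.8, -0.0, -0.4]
opening: 0.504
finger_force: 0.0
```

{"op": "drive_tool", "data": {
  "rows": [
    [0, -0.11, -0.02, 0, 0, 0, 30],
    [0, 0, 0, 0, 0, 0, 10],
    [0, 0, 0, 0, 0, 0, 0],
    [0, 0, 0, 0, 0, 0, 0],
    [0, 0, 0, 0, 0, 0, 0]
  ],
  "squeeze": 15
}}

```text
clock: 9.05
tool_pos: [0.4168, -0.2776, 0.1002]
tool_rot: [[0.956, 0.293, 0.009], [0.293, -0.956, 0.001], [0.009, 0.002, -1.0]]
contact_force: [1.8, -2.5, -1.5]
opening: 0.15
finger_force: 15.0
```

{"op": "drive_tool", "data": {
  "rows": [
    [0, 0, 0, 0, 0, 0, 0],
    [0, 0, 0, 0, 0, 0, 0],
    [0, 0, 0, 0, 0, 0, 0],
    [0, 0, 0, 0, 0, 0, 0],
    [0, 0, 0, 0, 0, 0, 0]
  ],
  "squeeze": 40
}}

```text
clock: 9.68
tool_pos: [0.4167, -0.2772, 0.1002]
tool_rot: [[0.956, 0.293, 0.009], [0.293, -0.956, 0.001], [0.009, 0.001, -1.0]]
contact_force: [1.0, -2.3, -0.6]
opening: 0.145
finger_force: 40.0
```

{"op": "drive_tool", "data": {
  "rows": [
    [0, 0, 0.15, 0, 0, 0, 0],
    [0, 0, 0.3, 0, 0, 0, 0],
    [0, 0, 0.35, 0, 0, 0, 0],
    [0, 0, 0.35, 0, 0, 0, 0],
    [0, 0, 0.35, 0, 0, 0, 0]
  ]
}}

```text
clock: 10.3
tool_pos: [0.4164, -0.2767, 0.1916]
tool_rot: [[0.956, 0.293, 0.008], [0.293, -0.956, 0.002], [0.009, 0.0, -1.0]]
contact_force: [-0.0, -0.4, -6.0]
opening: 0.145
finger_force: 40.0
```

{"op": "drive_tool", "data": {
  "rows": [
    [0.0, 0.05, 0.35, 0, 0, 0, 0],
    [0.05, 0.12, 0.35, 0, 0, -0.1, 0],
    [0.05, 0.2, 0.35, 0, 0, -0.15, 0],
    [0.07, 0.28, 0.35, 0, 0, -0.15, 0],
    [0.07, 0.33, 0.25, 0, 0, -0.15, 0]
  ]
}}

```text
clock: 10.92
tool_pos: [0.431, -0.2177, 0.2912]
tool_rot: [[0.971, 0.239, 0.009], [0.239, -0.971, 0.001], [0.009, 0.001, -1.0]]
contact_force: [0.1, 0.8, -5.4]
opening: 0.146
finger_force: 40.0
```

{"op": "drive_tool", "data": {
  "rows": [
    [0.07, 0.4, 0, 0, 0, -0.15, 0],
    [0.07, 0.42, 0, 0, 0, -0.15, 0],
    [0.07, 0.45, 0, 0, 0, -0.15, 0],
    [0.07, 0.45, 0, 0, 0, -0.15, 0],
    [0.07, 0.45, 0, 0, 0, -0.15, 0]
  ]
}}

```text
clock: 11.55
tool_pos: [0.4516, -0.0869, 0.29]
tool_rot: [[0.986, 0.166, 0.008], [0.166, -0.986, 0.001], [0.008, 0.0, -1.0]]
contact_force: [0.4, -0.4, -5.8]
opening: 0.146
finger_force: 40.0
```

{"op": "drive_tool", "data": {
  "rows": [
    [0.06, 0.45, 0, 0, 0, -0.15, 0],
    [0.06, 0.4, 0, 0, 0, -0.15, 0],
    [0.05, 0.3, 0, 0, 0, -0.15, 0],
    [0.04, 0.2, 0, 0, 0, -0.15, 0],
    [0.02, 0.1, 0, 0, 0, -0.12, 0]
  ]
}}

```text
clock: 12.18
tool_pos: [0.4655, -0.0004, 0.2899]
tool_rot: [[0.995, 0.096, 0.008], [0.096, -0.995, 0.0], [0.008, 0.001, -1.0]]
contact_force: [0.7, -0.3, -6.4]
opening: 0.146
finger_force: 40.0
```

```bash
python3 - <<'E'
from h import *
np.set_printoptions(precision=4,suppress=True)
s=manip.state(); print(s['joint_positions'].round(4),s['tool_pos'],s['tool_rot'])
a,b=cam('scene'),cam('top')
cv2.imwrite('pics/e.png',np.hstack([cv2.resize(a['color'][80:320,130:400],(400,356)),cv2.resize(b['color'][125:325,80:305],(400,356))])[:,:,::-1])
E
```

```text
[-0.1235 -0.1107  1.4167  0.0012  1.8273  1.3518] [ 0.4655 -0.0004  0.2899] [[ 0.9954  0.0956  0.0084]
 [ 0.0956 -0.9954  0.0001]
 [ 0.0083  0.0007 -1.    ]]
```

View pics/e.png

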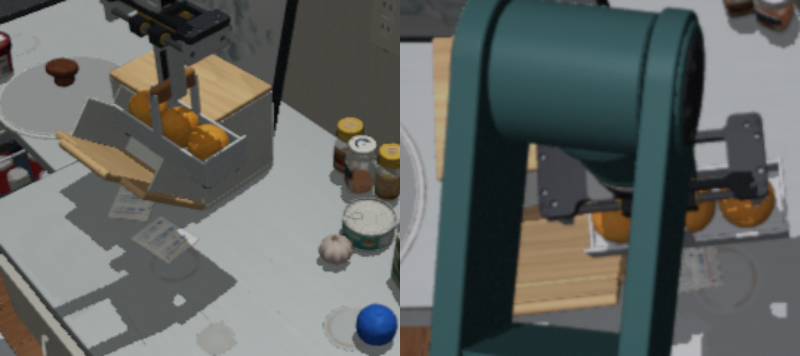

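{"op": "drive_tool", "data": {
  "rows": [
    [-0.0135, 0.143, 0.068, -0.995, -0.094, 0, 0],
    [-0.015, 0.158, 0.053, -0.995, -0.094, 0, 0],
    [-0.016, 0.171, 0.035, -0.995, -0.094, 0, 0],
    [-0.017, 0.183, 0.018, -0.995, -0.094, 0, 0],
    [-0.009, 0.096, 0.047, -0.498, -0.047, 0, 0]
  ],
  "squeeze": 55
}}

```text
clock: 12.9
tool_pos: [0.4611, 0.0453, 0.3019]
tool_rot: [[0.995, 0.088, 0.049], [0.1, -0.896, -0.432], [0.006, 0.435, -0.9]]
contact_force: [-0.3, -0.1, -6.5]
opening: 0.147
finger_force: 55.0
```

{"op": "drive_tool", "data": {
  "rows": [
    [-0.009, 0.1, 0.043, -0.498, -0.047, 0, 0],
    [-0.009, 0.1, 0.038, -0.498, -0.047, 0, 0],
    [-0.01, 0.101, 0.033, -0.498, -0.047, 0, 0],
    [-0.01, 0.103, 0.028, -0.498, -0.047, 0, 0],
    [-0.01, 0.105, 0.023, -0.498, -0.047, 0, 0]
  ]
}}

```text
clock: 13.52
tool_pos: [0.4587, 0.0751, 0.3123]
tool_rot: [[0.995, 0.073, 0.069], [0.1, -0.762, -0.64], [0.006, 0.643, -0.766]]
contact_force: [-0.3, 0.6, -5.9]
opening: 0.146
finger_force: 55.0
```

{"op": "drive_tool", "data": {
  "rows": [
    [-0.01, 0.105, 0.018, -0.498, -0.047, 0, 0],
    [-0.01, 0.106, 0.013, -0.498, -0.047, 0, 0],
    [-0.01, 0.107, 0.008, -0.498, -0.047, 0, 0],
    [-0.01, 0.107, 0.003, -0.498, -0.047, 0, 0],
    [-0.01, 0.107, -0.003, -0.498, -0.047, 0, 0]
  ]
}}

```text
clock: 14.15
tool_pos: [0.4561, 0.1069, 0.3151]
tool_rot: [[0.995, 0.055, 0.085], [0.101, -0.58, -0.808], [0.005, 0.813, -0.583]]
contact_force: [0.4, -0.1, -4.0]
opening: 0.143
finger_force: 55.0
```

{"op": "drive_tool", "data": {
  "rows": [
    [-0.01, 0.107, -0.01, -0.498, -0.047, 0, 0],
    [-0.01, 0.106, -0.014, -0.498, -0.047, 0, 0],
    [-0.01, 0.106, -0.018, -0.498, -0.047, 0, 0],
    [0, 0, 0, 0, 0, 0, 0],
    [0, 0, 0, 0, 0, 0, 0]
  ]
}}

```text
clock: 14.78
tool_pos: [0.4541, 0.1255, 0.3124]
tool_rot: [[0.995, 0.043, 0.092], [0.102, -0.451, -0.887], [0.003, 0.892, -0.453]]
contact_force: [0.1, -1.1, -2.5]
opening: 0.143
finger_force: 55.0
```

```bash
python3 - <<'E'
from h import *
np.set_printoptions(precision=4,suppress=True)
s=manip.state(); print(s['joint_positions'].round(4),s['tool_pos'],s['contact_force'])
a,b=cam('scene'),cam('top')
cv2.imwrite('pics/f.png',np.hstack([cv2.resize(a['color'][80:320,130:400],(400,356)),cv2.resize(b['color'][125:325,80:305],(400,356))])[:,:,::-1])
E
```

```text
[ 0.6995  0.235   1.3781 -1.0004  2.0722  1.9134] [0.4541 0.1255 0.3124] [ 0.1353 -1.0982 -2.5363]
```

View pics/f.png

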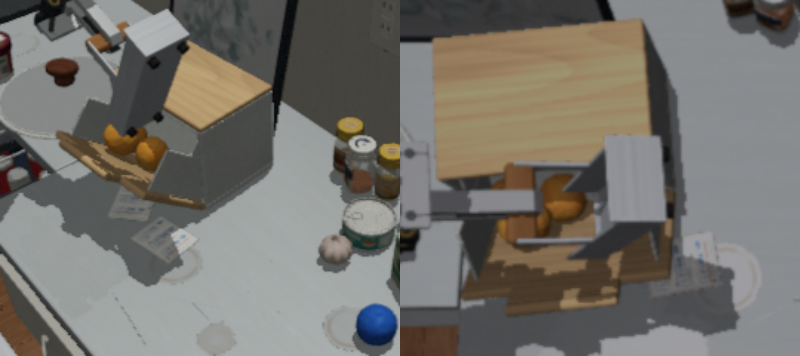

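The tray is empty and the fruit lies in the bucket. I lift, level the tray and carry it back.

{"op": "drive_tool", "data": {
  "rows": [
    [0, 0, 0.4, 0, 0, 0, 0],
    [0, -0.2, 0.5, 0.498, 0.047, 0, 0],
    [-0.02, -0.5, 0.2, 0.9, 0.085, 0, 0],
    [-0.04, -0.6, 0, 0.95, 0.09, 0, 0],
    [-0.04, -0.6, 0, 0.95, 0.09, 0, 0]
  ]
}}

```text
clock: 15.5
tool_pos: [0.4473, 0.0103, 0.3793]
tool_rot: [[0.995, 0.067, 0.075], [0.1, -0.717, -0.69], [0.007, 0.694, -0.72]]
contact_force: [-0.2, -1.0, -4.2]
opening: 0.145
finger_force: 55.0
```

{"op": "drive_tool", "data": {
  "rows": [
    [-0.05, -0.6, 0, 0.95, 0.09, 0, 0],
    [-0.05, -0.6, 0, 0.95, 0.09, 0, 0],
    [-0.05, -0.6, 0, 0.95, 0.09, 0, 0],
    [-0.05, -0.6, 0, 0.95, 0.09, 0, 0],
    [-0.05, -0.6, -0.1, 0.95, 0.09, 0, 0]
  ]
}}

```text
clock: 16.12
tool_pos: [0.4313, -0.1701, 0.3737]
tool_rot: [[0.995, 0.089, 0.036], [0.096, -0.954, -0.286], [0.009, 0.288, -0.958]]
contact_force: [1.1, 0.4, -3.6]
opening: 0.146
finger_force: 55.0
```

{"op": "drive_tool", "data": {
  "rows": [
    [-0.05, -0.5, -0.3, 0.95, 0.09, 0.2, 0],
    [-0.05, -0.5, -0.4, 0.95, 0.09, 0.3, 0],
    [-0.05, -0.4, -0.5, 0.95, 0.09, 0.4, 0],
    [-0.05, -0.3, -0.5, 0, 0, 0.5, 0],
    [-0.02, -0.1, -0.4, 0, 0, 0.5, 0]
  ]
}}

```text
clock: 16.75
tool_pos: [0.4174, -0.2786, 0.2446]
tool_rot: [[0.96, 0.278, 0.016], [0.278, -0.96, -0.002], [0.015, 0.006, -1.0]]
contact_force: [-0.2, 0.7, -3.9]
opening: 0.145
finger_force: 55.0
```

```bash
python3 - <<'E'
from h import *; from k import Ro
np.set_printoptions(precision=4,suppress=True)
s=manip.state(); a=.295
Rt=np.array([[np.cos(a),np.sin(a),0],[np.sin(a),-np.cos(a),0],[0,0,-1]])
print('turn',Ro.from_matrix(Rt@s['tool_rot'].T).as_rotvec()/.1,'shift',(np.array([.417,-.277,.101])-s['tool_pos'])/.06,s['tool_pos'])
E
```

```text
turn [0.019  0.1578 0.1295] shift [-0.006   0.0261 -2.3936] [ 0.4174 -0.2786  0.2446]
```

{"op": "drive_tool", "data": {
  "rows": [
    [0, 0.02, -0.5, 0, 0.07, 0.1, 0],
    [0, 0, -0.6, 0, 0, 0, 0],
    [0, 0, -0.6, 0, 0, 0, 0],
    [0, 0, -0.4, 0, 0, 0, 0],
    [0, 0, -0.15, 0, 0, 0, 0]
  ]
}}

```text
clock: 17.38
tool_pos: [0.4177, -0.2751, 0.1096]
tool_rot: [[0.957, 0.29, 0.009], [0.29, -0.957, -0.0], [0.008, 0.003, -1.0]]
contact_force: [0.6, 0.1, -3.6]
opening: 0.147
finger_force: 55.0
```

{"op": "drive_tool", "data": {
  "rows": [
    [0, 0, -0.06, 0, 0, 0, 0],
    [0, 0, -0.06, 0, 0, 0, 0],
    [0, 0, -0.03, 0, 0, 0, 0],
    [0, 0, 0, 0, 0, 0, 0],
    [0, 0, 0, 0, 0, 0, 0]
  ]
}}

```text
clock: 18.0
tool_pos: [0.4199, -0.2755, 0.1026]
tool_rot: [[0.957, 0.29, 0.014], [0.29, -0.957, -0.001], [0.013, 0.005, -1.0]]
contact_force: [0.1, -0.5, -4.0]
opening: 0.146
finger_force: 55.0
```

{"op": "drive_tool", "data": {
  "rows": [
    [0, 0, -0.03, 0, 0, 0, 0],
    [0, 0, -0.03, 0, 0, 0, 0],
    [0, 0, -0.02, 0, 0, 0, 0],
    [0, 0, -0.02, 0, 0, 0, 0],
    [0, 0, 0, 0, 0, 0, 0]
  ]
}}

```text
clock: 18.62
tool_pos: [0.4206, -0.2758, 0.1002]
tool_rot: [[0.957, 0.29, 0.016], [0.29, -0.957, -0.003], [0.014, 0.007, -1.0]]
contact_force: [-3.0, 3.5, 12.6]
opening: 0.147
finger_force: 55.0
```

Seated. I release by opening to 60 mm, then lift straight up.

{"op": "drive_tool", "data": {
  "rows": [
    [0, 0, 0.03, 0, 0, 0, 16],
    [0, 0, 0, 0, 0, 0, 24],
    [0, 0, 0, 0, 0, 0, 40],
    [0, 0, 0, 0, 0, 0, 60],
    [0, 0, 0, 0, 0, 0, 60]
  ],
  "squeeze": 10
}}

```text
clock: 19.25
tool_pos: [0.4197, -0.2753, 0.0978]
tool_rot: [[0.957, 0.29, 0.013], [0.29, -0.957, -0.001], [0.012, 0.004, -1.0]]
contact_force: [0.0, -0.5, -0.7]
opening: 0.538
finger_force: 0.0
```

{"op": "drive_tool", "data": {
  "rows": [
    [0, 0, 0.2, 0, 0, 0, 60],
    [0, 0, 0.5, 0, 0, 0, 60],
    [0, 0, 0.8, 0, 0, 0, 60],
    [0, 0, 0.8, 0, 0, 0, 30],
    [0, 0.3, 0.6, 0, 0, 0, 0]
  ]
}}

```text
clock: 19.88
tool_pos: [0.42, -0.258, 0.2754]
tool_rot: [[0.957, 0.289, 0.016], [0.289, -0.957, -0.003], [0.014, 0.008, -1.0]]
contact_force: [0.5, 0.4, 0.5]
opening: 0.463
finger_force: 0.0
```

```bash
cat > w.py <<'E'
from h import *; from k import *
np.set_printoptions(precision=3,suppress=True)
bx=np.array([.9955,.0943,0]);by=np.array([-.0943,.9955,0]);b0=np.array([.521,.157,.012]);yw=.0943
R0=np.array([[bx[0],bx[1],0],[bx[1],-bx[0],0],[0,0,-1.]])
def pose(t,xp,r,yb=0):
    return b0+by*yb+bx*(xp*np.cos(t)-r*np.sin(t))+np.array([0,0,xp*np.sin(t)+r*np.cos(t)]), Ro.from_rotvec(-t*by).as_matrix()@R0
E
python3 - <<'E'
from w import *
s=manip.state(); print(s['tool_pos'],s['joint_positions'])
q=s['joint_positions']
for a in((.82,-.06,.30),(.82,-.06,.25),(.82,-.06,.175),(.82,-.02,.175),(.4,-.02,.175),(0,-.02,.175)):
    P,R=pose(*a); q,e=ik(P,R,q); print(a,P,q,round(e,4),'turn/.1',Ro.from_matrix(R@s['tool_rot'].T).as_rotvec()*10)
b=cam('top'); save(b,'top2.png')
E
```

```text
[ 0.42  -0.258  0.275] [-0.671 -0.056  1.395  0.008  1.789  0.609]
(0.82, -0.06, 0.3) [0.262 0.132 0.173] [ 1.031 -0.76   2.237 -0.684  1.368  2.57 ] 0.0355 turn/.1 [ 1.625 -7.903 -1.843]
(0.82, -0.06, 0.25) [0.298 0.136 0.139] [ 0.907 -0.76   2.332 -0.691  1.17   2.57 ] 0.0285 turn/.1 [ 1.625 -7.903 -1.843]
(0.82, -0.06, 0.175) [0.353 0.141 0.088] [ 0.592 -0.76   2.446 -0.556  0.813  2.341] 0.0107 turn/.1 [ 1.625 -7.903 -1.843]
(0.82, -0.02, 0.175) [0.38  0.144 0.117] [ 0.473 -0.76   2.383 -0.413  0.798  2.138] 0.0058 turn/.1 [ 1.625 -7.903 -1.843]
(0.4, -0.02, 0.175) [0.435 0.149 0.165] [ 0.253 -0.403  1.942 -0.066  1.208  1.74 ] 0.0 turn/.1 [ 0.819 -3.776 -1.943]
(0, -0.02, 0.175) [0.501 0.155 0.187] [ 0.192  0.037  1.476 -0.     1.629  1.669] 0.0 turn/.1 [ 0.049  0.156 -1.983]
```

View pics/top2.png

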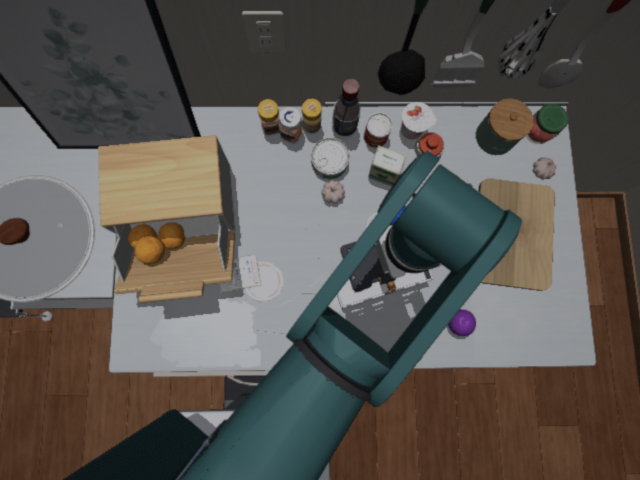

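All three mandarins are in the bucket at (145,237), (172,236) and (149,250), and the tray stands back at its spot. The fully tilted push pose is out of reach, so I plan a flatter one: finger side on the tab's top edge, following the arc.

```bash
cat >> w.py <<'E'
def push(th,tau,gap=0,back=0,d=.015):
    n=np.array([np.cos(tau),np.sin(tau)]);zd=np.array([np.sin(tau),-np.cos(tau)])
    E=np.array([-.012*np.cos(th)-.188*np.sin(th),-.012*np.sin(th)+.188*np.cos(th)])
    T=E-n*(.008+gap)+zd*(d-back)
    return b0+bx*T[0]+np.array([0,0,T[1]]),Ro.from_rotvec(-tau*by).as_matrix()@R0
E
python3 - <<'E'
from w import *
s=manip.state(); q=s['joint_positions'];Pp,Rp=s['tool_pos'],s['tool_rot']
W=[(.82,.4,.04,.12),(.82,.4,.035,0)]+[(t,.5*t,-.002,0) for t in np.arange(.82,-.03,-.08)]
for a in W:
    P,R=push(*a); q,e=ik(P,R,q); print(np.round(a,2),P,q,round(e,4),'sh',(P-Pp)/.06,'turn',Ro.from_matrix(R@Rp.T).as_rotvec()*10); Pp,Rp=P,R
E
```

```text
[0.82 0.4  0.04 0.12] [0.291 0.135 0.21 ] [ 0.383 -0.76   2.036 -0.114  1.49   1.848] 0.0018 sh [-2.17   6.533 -1.192] turn [ 0.868 -3.702 -1.956]
[0.82 0.4  0.04 0.  ] [0.342 0.14  0.101] [ 0.315 -0.618  2.191 -0.092  1.179  1.81 ] 0.0 sh [ 0.852  0.081 -1.81 ] turn [0. 0. 0.]
[ 0.82  0.41 -0.    0.  ] [0.376 0.143 0.115] [ 0.289 -0.538  2.124 -0.085  1.154  1.784] 0.0 sh [0.568 0.054 0.24 ] turn [ 0.009 -0.1    0.   ]
[ 0.74  0.37 -0.    0.  ] [0.386 0.144 0.127] [ 0.275 -0.487  2.063 -0.07   1.202  1.764] 0.0 sh [0.155 0.015 0.188] turn [-0.038  0.398 -0.   ]
[ 0.66  0.33 -0.    0.  ] [0.396 0.145 0.137] [ 0.261 -0.435  2.001 -0.057  1.25   1.747] 0.0 sh [0.17  0.016 0.174] turn [-0.038  0.398 -0.   ]
[ 0.58  0.29 -0.    0.  ] [0.407 0.146 0.147] [ 0.249 -0.381  1.939 -0.046  1.297  1.732] 0.0 sh [0.183 0.017 0.159] turn [-0.038  0.398  0.   ]
[ 0.5   0.25 -0.    0.  ] [0.419 0.147 0.155] [ 0.238 -0.326  1.876 -0.036  1.344  1.719] 0.0 sh [0.195 0.018 0.144] turn [-0.038  0.398 -0.   ]
[ 0.42  0.21 -0.    0.  ] [0.431 0.148 0.163] [ 0.229 -0.269  1.813 -0.028  1.389  1.707] 0.0 sh [0.206 0.02  0.127] turn [-0.038  0.398  0.   ]
[ 0.34  0.17 -0.    0.  ] [0.444 0.15  0.169] [ 0.22  -0.211  1.749 -0.021  1.435  1.697] 0.0 sh [0.215 0.02  0.11 ] turn [-0.038  0.398 -0.   ]
[ 0.26  0.13 -0.    0.  ] [0.457 0.151 0.175] [ 0.212 -0.153  1.685 -0.015  1.48   1.689] 0.0 sh [0.223 0.021 0.092] turn [-0.038  0.398  0.   ]
[ 0.18  0.09 -0.    0.  ] [0.471 0.152 0.179] [ 0.205 -0.093  1.621 -0.01   1.525  1.682] 0.0 sh [0.23  0.022 0.073] turn [-0.038  0.398  0.   ]
[ 0.1   0.05 -0.    0.  ] [0.485 0.154 0.183] [ 0.199 -0.034  1.556 -0.005  1.569  1.675] 0.0 sh [0.235 0.022 0.054] turn [-0.038  0.398 -0.   ]
[ 0.02  0.01 -0.    0.  ] [0.499 0.155 0.185] [ 0.193  0.027  1.491 -0.001  1.614  1.669] 0.0 sh [0.238 0.023 0.035] turn [-0.038  0.398  0.   ]
```

{"op": "drive_tool", "data": {
  "rows": [
    [-0.175, 0.66, 0, 0.087, -0.37, -0.196, 0],
    [-0.175, 0.66, 0, 0.087, -0.37, -0.196, 0],
    [-0.175, 0.66, -0.1, 0.087, -0.37, -0.196, 0],
    [-0.175, 0.66, -0.1, 0.087, -0.37, -0.196, 0],
    [-0.175, 0.66, -0.1, 0.087, -0.37, -0.196, 0]
  ]
}}

```text
clock: 20.55
tool_pos: [0.3668, -0.0583, 0.2545]
tool_rot: [[0.96, 0.192, 0.201], [0.19, -0.981, 0.032], [0.203, 0.008, -0.979]]
contact_force: [0.3, 0.2, 0.6]
opening: 0.008
finger_force: 0.0
```

{"op": "drive_tool", "data": {
  "rows": [
    [-0.175, 0.66, -0.1, 0.087, -0.37, -0.196, 0],
    [-0.175, 0.66, -0.17, 0.087, -0.37, -0.196, 0],
    [-0.175, 0.66, -0.17, 0.087, -0.37, -0.196, 0],
    [-0.175, 0.66, -0.17, 0.087, -0.37, -0.196, 0],
    [-0.175, 0.66, -0.17, 0.087, -0.37, -0.196, 0]
  ]
}}

```text
clock: 21.18
tool_pos: [0.3144, 0.1395, 0.2079]
tool_rot: [[0.919, 0.095, 0.383], [0.084, -0.995, 0.046], [0.385, -0.01, -0.923]]
contact_force: [0.9, 1.1, 0.2]
opening: 0.006
finger_force: 0.0
```

```bash
python3 - <<'E'
from w import *
s=manip.state(); P,R=push(.82,.4,.035,0); print(s['tool_pos'],s['joint_positions'],'sh',(P-s['tool_pos'])/.06,'turn',Ro.from_matrix(R@s['tool_rot'].T).as_rotvec()*10)
E
```

```text
[0.314 0.139 0.208] [ 0.336 -0.717  2.024 -0.084  1.447  1.807] sh [ 0.467  0.01  -1.783] turn [-0.096 -0.052 -0.005]
```

{"op": "drive_tool", "data": {
  "rows": [
    [0.05, 0, -0.4, -0.09, -0.05, 0, 0],
    [0.1, 0, -0.4, 0, 0, 0, 0],
    [0.1, 0, -0.4, 0, 0, 0, 0],
    [0.1, 0.01, -0.35, 0, 0, 0, 0],
    [0.1, 0, -0.23, 0, 0, 0, 0]
  ]
}}

```text
clock: 21.8
tool_pos: [0.3415, 0.1392, 0.0997]
tool_rot: [[0.919, 0.097, 0.383], [0.09, -0.995, 0.037], [0.385, 0.001, -0.923]]
contact_force: [0.1, -0.1, -0.6]
opening: 0.008
finger_force: 0.0
```

{"op": "drive_tool", "data": {
  "rows": [
    [0.15, 0.014, 0.06, 0, -0.02, 0, 0],
    [0.15, 0.014, 0.06, 0, -0.02, 0, 0],
    [0.12, 0.012, 0.06, 0, -0.02, 0, 0],
    [0.08, 0.008, 0.04, 0, -0.02, 0, 0],
    [0.07, 0.006, 0.03, 0, -0.02, 0, 0]
  ]
}}

```text
clock: 22.42
tool_pos: [0.3736, 0.1423, 0.1143]
tool_rot: [[0.917, 0.096, 0.386], [0.089, -0.995, 0.036], [0.388, 0.002, -0.922]]
contact_force: [-10.1, -1.1, 2.3]
opening: 0.006
finger_force: 4.1
```

{"op": "drive_tool", "data": {
  "rows": [
    [0.095, 0.009, 0.118, -0.024, 0.249, 0, 0],
    [0.098, 0.009, 0.116, -0.024, 0.249, 0, 0],
    [0.104, 0.01, 0.112, -0.024, 0.249, 0, 0],
    [0.106, 0.01, 0.108, -0.024, 0.249, 0, 0],
    [0.111, 0.01, 0.104, -0.024, 0.249, 0, 0]
  ]
}}

```text
clock: 23.05
tool_pos: [0.4055, 0.1454, 0.1477]
tool_rot: [[0.958, 0.097, 0.27], [0.094, -0.995, 0.025], [0.271, 0.001, -0.962]]
contact_force: [-2.1, 1.0, -3.3]
opening: 0.005
finger_force: 1.6
```

{"op": "drive_tool", "data": {
  "rows": [
    [0.116, 0.011, 0.098, -0.024, 0.249, 0, 0],
    [0.12, 0.011, 0.092, -0.024, 0.249, 0, 0],
    [0.124, 0.012, 0.087, -0.024, 0.249, 0, 0],
    [0.128, 0.012, 0.08, -0.024, 0.249, 0, 0],
    [0.132, 0.012, 0.073, -0.024, 0.249, 0, 0]
  ]
}}

```text
clock: 23.68
tool_pos: [0.4431, 0.1488, 0.1738]
tool_rot: [[0.984, 0.097, 0.149], [0.096, -0.995, 0.013], [0.15, 0.001, -0.989]]
contact_force: [-2.4, -0.3, -2.8]
opening: 0.006
finger_force: 1.4
```

{"op": "drive_tool", "data": {
  "rows": [
    [0.135, 0.013, 0.067, -0.024, 0.249, 0, 0],
    [0.138, 0.013, 0.06, -0.024, 0.249, 0, 0],
    [0.14, 0.013, 0.055, -0.024, 0.249, 0, 0],
    [0.142, 0.013, 0.048, -0.024, 0.249, 0, 0],
    [0.144, 0.014, 0.042, -0.024, 0.249, 0, 0]
  ]
}}

```text
clock: 24.3
tool_pos: [0.4854, 0.1528, 0.1904]
tool_rot: [[0.995, 0.097, 0.026], [0.097, -0.995, 0.001], [0.026, 0.001, -1.0]]
contact_force: [-2.5, -0.4, -2.0]
opening: 0.002
finger_force: 1.2
```

{"op": "drive_tool", "data": {
  "rows": [
    [0.1, 0.009, 0.015, -0.012, 0.124, 0, 0],
    [0.08, 0.008, 0.01, 0, 0.1, 0, 0],
    [0.06, 0.006, 0.005, 0, 0, 0, 0],
    [0.05, 0.005, 0, 0, 0, 0, 0],
    [0.04, 0.004, 0, 0, 0, 0, 0]
  ]
}}

```text
clock: 24.92
tool_pos: [0.4997, 0.1541, 0.1926]
tool_rot: [[0.995, 0.098, -0.007], [0.098, -0.995, -0.002], [-0.007, 0.001, -1.0]]
contact_force: [-21.8, -2.7, 6.6]
opening: 0.006
finger_force: 10.2
```

{"op": "drive_tool", "data": {
  "rows": [
    [-0.2, -0.02, 0, 0, 0, 0, 0],
    [-0.4, -0.04, 0, 0, 0, 0, 0],
    [-0.3, -0.2, 0.5, 0, 0, 0, 0],
    [-0.2, -0.8, 0.8, 0, 0, 0, 0],
    [-0.2, -0.9, 0.5, 0, 0, 0, 0]
  ]
}}

```text
clock: 25.55
tool_pos: [0.4295, 0.0413, 0.2992]
tool_rot: [[0.995, 0.1, 0.015], [0.1, -0.995, -0.0], [0.015, 0.002, -1.0]]
contact_force: [1.1, -0.9, -0.0]
opening: 0.004
finger_force: 0.0
```

{"op": "drive_tool", "data": {
  "rows": [
    [-0.3, -0.7, 0, 0, 0, 0, 0],
    [-0.3, -0.7, 0, 0, 0, 0, 0],
    [-0.3, -0.7, 0, 0, 0, 0, 0],
    [-0.3, -0.7, 0, 0, 0, 0, 0],
    [-0.3, -0.7, 0, 0, 0, 0, 0]
  ]
}}

```text
clock: 26.18
tool_pos: [0.3387, -0.1698, 0.2973]
tool_rot: [[0.995, 0.097, 0.012], [0.097, -0.995, -0.003], [0.012, 0.004, -1.0]]
contact_force: [1.0, 0.2, 0.4]
opening: 0.003
finger_force: 0.0
```

```bash
python3 - <<'E'
from h import *
a,b=cam('scene'),cam('top')
cv2.imwrite('pics/g.png',np.hstack([cv2.resize(b['color'][130:260,90:240],(346,300)),cv2.resize(b['color'][130:360,240:560],(418,300))])[:,:,::-1])
E
```

```text
(no output)
```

View pics/g.png

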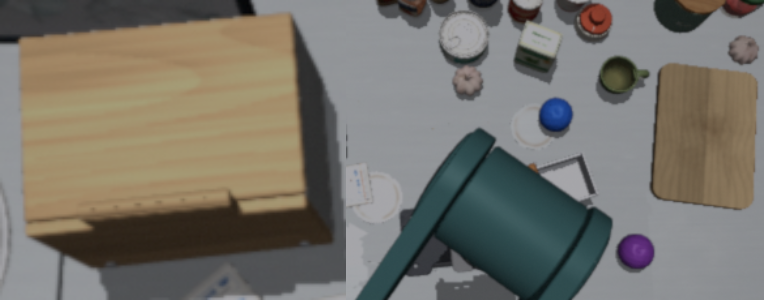

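The front is flush with the body, the tray stands empty and level, and the bystanders haven't moved. Handing in.

```bash
python3 -c "
from bench import manip; print(manip.finish_job())"
```

```text
the job is handed in; nothing more can be done
None
```

The job is handed in at about 26 s: I pulled the bin front to its stop, tipped all three mandarins in from the tray, set the empty tray upright on the worktop and pushed the front flush shut, and the other things look unmoved in the last picture.

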